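Press a tapered arbor home in its split sleeve and rack the tool

ROBOT

A 6-joint arm with a two-finger parallel gripper is mounted at the origin on a cart in front of the work surface, level with it; the furniture and walls round the work are solid. World frame = base frame: x ahead of the robot, y to its left, z up, the work surface at z = 0. Lengths are in m, angles in degrees, forces in N, time in s.
With the tool pointing down it reaches from about 0.375 to 0.9 m from the base axis. Payload 3.1 kg.
Tool frame: the origin (TCP) lies on the centre line of the jaws, within the pads' length; the fingertips stand 8 mm ahead of it and the grasp point (between the pads) lies 11 mm behind it; z points along the fingers, y is the line along which they close (so a half turn about z gives the same grasp; the last joint's range is limited). The gripper opens to 87 mm and grips with 3 to 60 N. Pads are 19 mm wide; open, the fingers measure 117 mm over their backs; the gripper's body (75 mm by 190 mm) begins 51 mm behind the grasp point.
Start: joints at [55.835, 30.224, 82.088, -0, 67.689, -10.227], TCP at [0.254, 0.571, 0.21] pointing down, gripper open.
Joint ranges: [-176.69, 176.69], [-43.24, 126.21], [12.49, 139.97], [-82, 262], [0, 151.66], [-163.58, 163.58]. Speed limits (degrees/s): [159.86, 159.86, 180, 180, 180, 180].

INTERFACE

Orientations are given as a 3x3 rotation matrix whose columns are the frame's x, y, z axes.
In Python, from rig import * gives the robot as it stands.
- The arm moves only by the tool step_arm, never from a script. Its argument "targets" is a list of rows, each a list of 5 numbers: the opening, from -1 (shut) to 1 (fully open), then the shift along the world's x, y, z normalised to -1 to 1, where 1 is 0.25 m, then the turn about the world's z normalised to -1 to 1, where 1 is 180 degrees. In form: [[fingers, x, y, z, turn], ...]. A call has 1 to 20 rows; each row is the pose to reach, as a shift and turn from the pose commanded when the call began, turning the shorter way round; what a row does not reach only later rows make up. A row lasts 1/10 s, in which the tool goes at most 50 mm and 8.59 degrees, less where a joint would pass 70% of its speed; a pose out of reach is approached as far as the arm can. A call with a number of a shift or a turn outside -1 to 1 is refused whole. A call with a gripper value outside its range is refused whole. The fingers move at their own pace and stop on an object; the grip force is fixed at half the most. Time passes only in rows, so rows that repeat a pose let the fingers close. It gives the time, the measured TCP pose, the force, the opening and the grip force at its end, in the units of the state.
- read_state(): the state, without advancing time (a new reading comes with each control period).
- capture(name): name is "scene" or "top" or "wrist"; returns a dict with "color" (420x560x3 uint8, red, green, blue), "mtx" (3x3 intrinsics, pixels), "k1" (the pictures are not rectified: a ray, as slopes to the right and down, at radius r is drawn at 1 + k1 r^2 times it, then the intrinsics apply), "pose" (4x4, takes a point from camera to world coordinates). Camera axes: x right, y down, z forward; pixel columns grow to the right and rows downward; lengths in m; the calibration is good to about 2 mm. A picture is of the moment at which its call begins. There is no depth.
- hand_in(): hands the job in; it is judged then, once.
The state is a dict: "time_s": time; "joint_positions": joint angles; "qvel": joint speeds; "tau": joint torques, N m; "position": TCP position; "tcp_rot": TCP orientation; "force": force on the tool from outside, world axes, zero at the start; "moment": the same for the moment, N m; "opening": opening from 0.0 (shut) to 1.0 (fully open); "grasp_force": force on a finger pad.
Only numpy, scipy, OpenCV 4.12 (cv2) and the standard library are available. Lean on these libraries where they do the work, as an engineer would, in place of code of your own. Each camera call takes 0.05 s, during which the arm holds its last target. There are 200 camera calls.

TASK

Take the arbor from the rack, set its tapered shank loosely into the larger sleeve on the dark block and let go; then, without gripping it, push it home from above with the shut fingertips on its head, firmly but without hard blows, until its collar sits on the sleeve. Then lift the two together by the arbor's head only, so that the taper alone carries the sleeve, and stand them upright in the rack's empty pocket, still fully home; leave the small sleeve and the things round about where they are.

Things in the scene. Friction and masses are not known exactly. Their poses are not given: they have to be found in the camera images.
- arbor: Bare steel arbor, upright, round, 82 mm long, 0.18 kg. Origin: centre of the shank's lower end, z up to the head. Tapered shank 46 mm long, 21.7 mm across below, 30 mm at the collar; collar 42 mm across, 5 mm thick (46 to 51 mm up); above it a plain cylindrical head 32 mm across up to 82 mm with a flat top. Starts hanging by its collar in the rack's storage hole.
- head_top (a point): Centre of the flat top of the arbor's head, 82 mm above the arbor's origin, z along the arbor's axis.
- collar (a point): Centre of the underside of the arbor's collar, 46 mm above the arbor's origin.
- sleeve: The larger steel sleeve, 50 mm across, 60 mm high, 0.4 kg; origin: centre of its underside. Four sprung jaws inside form a tapered socket 47 mm deep, 28 mm across at the mouth, its taper that of the shank. Stands loose in one of the block's two recesses.
- sleeve_face (a point): Centre of the sleeve's upper face, 60 mm above its underside; z along its axis. Collar and face coincide when the arbor is home. Let go, the arbor stops with its collar some 3 to 10 mm over the sleeve; pressing it down takes some 6 to 16 N, how much is not known beforehand, while the sleeve sinks with its pad; home, collar on face and pad down, it stops dead, and friction holds it.
- small_sleeve: The other steel sleeve, 40 mm across, 48 mm high, bore 22 mm: too narrow for this arbor. Origin: centre of its underside. Stands loose in the block's other recess; stays there.
- seat_block: Dark steel block, fixed, 200 x 80 x 20 mm, long side along its x; origin: centre of its underside. Two round recesses 54 mm across at x = -55 and +55 mm, each with a sprung rubber pad 10 mm over the bench for the sleeve to stand on; under load a pad gives way by up to 6 mm (2 N per mm, from 4 N) and springs back.
- rack: Grey rack, fixed, in two steps along its x; origin on its underside. Tall end, 75 x 75 x 56 mm, centred at x = +50 mm, with the storage hole (34 mm across); low end, 20 mm high, centred at x = -30 mm, with the pocket.
- pocket (a point): Centre of the floor of the rack's pocket, a round recess 58 mm across and 12 mm deep, floor 8 mm over the bench.
- cal: Small pale metal block with four black dots, 45 x 60 x 28 mm; a bystander. Origin: centre of its underside.
- reel: Reel of solder wire with blue flanges, 66 mm across, 40 mm high; a bystander. Origin: centre of its underside.
Not all that is in view belongs to the job. Leave any blue, brown or pink look-alike of the arbor alone.

How it is judged:
By the outcome, as a careful person would: the job done as asked, in the order asked, and still so for the second after the job is handed in, with the robot touching nothing.
It also fails if it takes over 43 s, if anything falls off the work surface, if the arm or the gripper's body presses on something with over 40 N, if the wrist force passes 120 N, or if a joint passes its speed limit or range.

## Working session

There is one attempt and no reset: what is moved stays moved. The work goes in short steps, Python scripts to look and compute and a tool call to move; the robot and the scene stay as the last step left them, time stands still between calls to the robot, and variables do not carry over. Pictures are saved under pics/ and viewed, at most 10 in all, crops included, and the job is handed in when it is done.

Besides the shell and the picture viewer there is one more tool, called as name(argument=value, ...), one argument or row to a line, values as JSON. step_arm: Moves the arm, as the interface text tells. Scaled input: -1 to 1 covers 0.25 m each way for a shift and 180 degrees each way for a turn. Its arguments: {"type":"object","properties":{"targets":{"type":"array","items":{"type":"array","items":{"type":"number"}}}},"required":["targets"]}

```bash
ls; mkdir -p pics; cat > h.py <<'E'
from rig import *
import numpy as np, cv2, json, pickle
def snap(n,tag):
    c=capture(n); pickle.dump(c,open(f'pics/{tag}.pkl','wb'))
    cv2.imwrite(f'pics/{tag}.png',c['color'][:,:,::-1]); return c
def load(tag): return pickle.load(open(f'pics/{tag}.pkl','rb'))
def ray(c,u,v):
    K=c['mtx']; d=np.array([c['k1'],0,0,0],float)
    p=cv2.undistortPoints(np.array([[[u,v]]],float),K,d)[0,0]
    P=np.array(c['pose']); return P[:3,3],P[:3,:3]@np.array([p[0],p[1],1])
def at(c,u,v,z):
    o,r=ray(c,u,v); return o+r*(z-o[2])/r[2]
def proj(c,X):
    P=np.linalg.inv(np.array(c['pose'])); q=P[:3,:3]@np.array(X,float)+P[:3,3]
    a,b=q[:2]/q[2]; s=1+c['k1']*(a*a+b*b); K=c['mtx']
    return np.array([K[0][0]*a*s+K[0][2],K[1][1]*b*s+K[1][2]])
E
python3 - <<'E'
from h import *
s=read_state(); print(s['time_s'],s['position'],s['force'],s['opening'])
a=snap('scene','s0');b=snap('top','t0')
print(a['k1'],np.array(a['pose'])[:3,3],np.array(b['pose'])[:3,3],b['mtx'])
cv2.imwrite('pics/t0b.png',cv2.resize(b['color'][:,:,::-1],(800,600),interpolation=cv2.INTER_CUBIC))
cv2.imwrite('pics/s0b.png',cv2.resize(a['color'][:,:,::-1],(800,600),interpolation=cv2.INTER_CUBIC))
E
```

```text
pics
0.0 [0.25312734 0.5706279  0.20918222] [ 1.19725688  0.24327503 -0.66687655] 1.002257264679833
-0.11894481426814699 [-0.1226383   0.40553791  0.61380337] [0.38888712 0.24484516 1.00343688] [[525.7582365    0.         273.98736822]
 [  0.         525.7582365  213.28038175]
 [  0.           0.           1.        ]]
```

View pics/t0b.png

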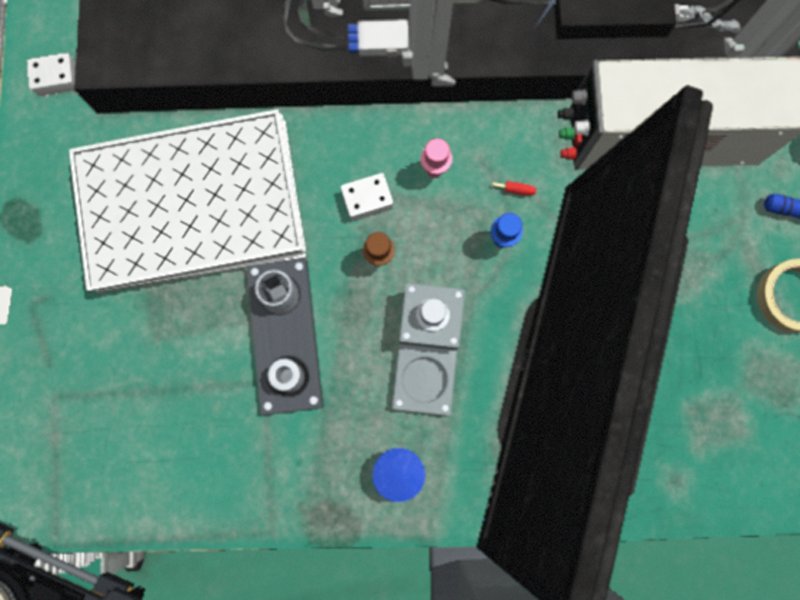

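View pics/s0b.png

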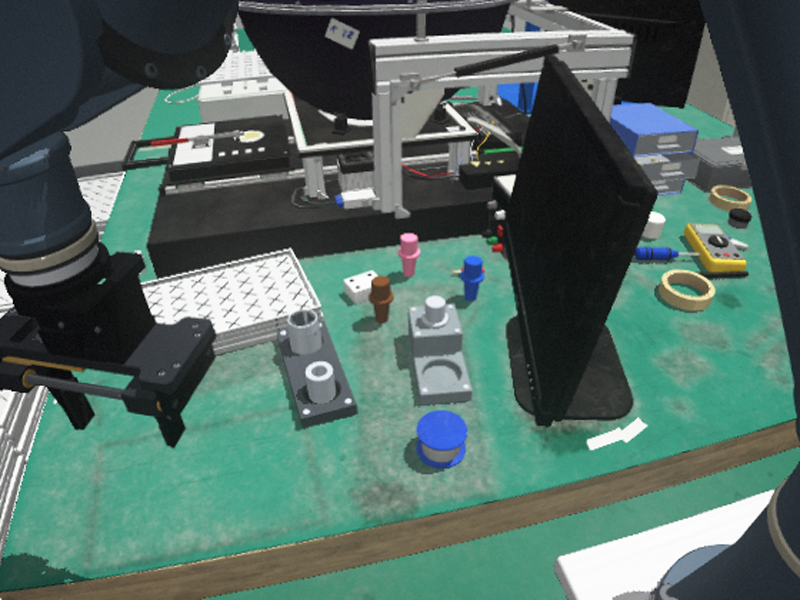

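Top view: the candidates for the arbor are pink (436,155), brown (378,248), blue (508,229) and the bare steel one in the rack's tall end (433,313). I choose the steel one. The larger sleeve, with jaws, is at (275,290), the small one at (285,375), the empty pocket at (423,380) and the reel at (398,475). A tall monitor stands to the right of the rack. Next is a close crop to check the choice.

```bash
python3 - <<'E'
from h import *
b=load('t0')
cv2.imwrite('pics/t0c.png',cv2.resize(b['color'][170:300,165:335,::-1],None,fx=4.6,fy=4.6,interpolation=cv2.INTER_CUBIC))
E
```

```text
(no output)
```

View pics/t0c.png

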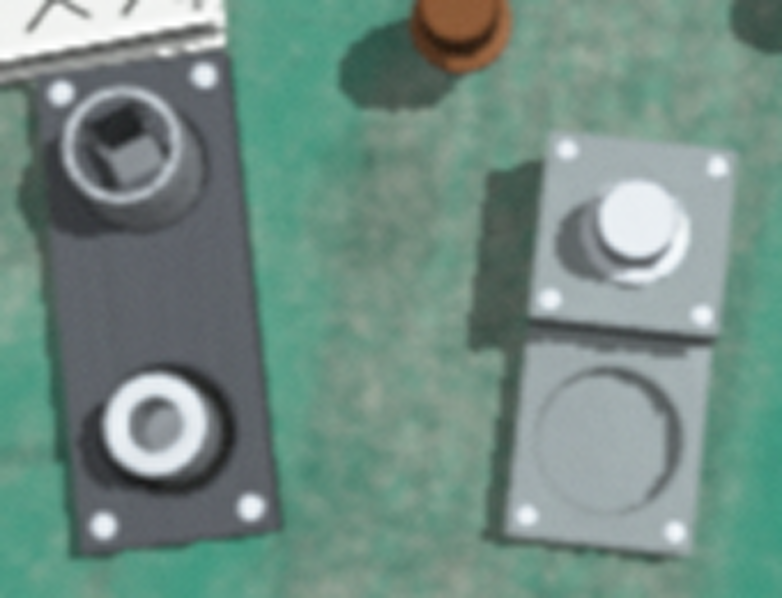

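The crop confirms the choice: a bare steel arbor with head centre near crop (637,220). The big sleeve's ring is at (122,145), the pocket rim at (608,441), and the corner screws are clear. Now I measure these points.

```bash
python3 - <<'E'
from h import *
np.set_printoptions(precision=4,suppress=True)
b=load('t0')
def m(x,y,z): return at(b,(x+.5)/4.6-.5+165,(y+.5)/4.6-.5+170,z)
for n,p in dict(head=(637,220,.092),sleeve=(122,145,.07),slL=(63,145,.07),slR=(181,145,.07),small=(156,426,.058),pocket=(608,441,.02),pL=(533,441,.02),pR=(682,441,.02)).items(): print(n,m(*p))
T=[m(x,y,.056) for x,y in [(568,149),(718,166),(703,315),(549,299)]]
B=[m(x,y,.02) for x,y in [(61,93),(204,76),(251,508),(104,525)]]
print('tall centre',np.mean(T,0)); c=np.mean(B,0); print('block',c)
ax=(B[0]+B[1]-B[2]-B[3])/2; print(np.linalg.norm(ax),np.degrees(np.arctan2(ax[1],ax[0]))); print('recess',c+ax/np.linalg.norm(ax)*.055)
rx=(T[0]+T[1]-T[2]-T[3])/2; r=rx/np.linalg.norm(rx); print('rack ang',np.degrees(np.arctan2(r[1],r[0])),'pocket pred',np.mean(T,0)-.08*r)
# scene cam check
a=load('s0')
for p in (m(637,220,.092),m(122,145,.07),np.mean(T,0)): print('scene800',proj(a,p)/.7)
s=read_state(); print(s['tcp_rot'],s['position'])
for n,(u,v,z) in dict(mon_base=(500,440,0.02),mon=(480,545,.05),mon2=(540,300,.0),reel=(398,475,.04),tray=(302,255,.03),tray2=(90,288,.03),montop=(690,90,.35),t2=(570,188,.05)).items(): print(n,at(b,u*.7,v*.7,z))
E
```

```text
head [0.5312 0.196  0.092 ]
sleeve [0.5705 0.3961 0.07  ]
slL [0.5713 0.4194 0.07  ]
slR [0.5698 0.3729 0.07  ]
small [0.4606 0.3851 0.058 ]
pocket [0.4521 0.2073 0.02  ]
pL [0.453  0.2377 0.02  ]
pR [0.4513 0.1773 0.02  ]
tall centre [0.5321 0.1952 0.056 ]
block [0.5162 0.3911 0.02  ]
0.1799369746306951 5.585551717136088
recess [0.571  0.3964 0.02  ]
rack ang -8.557918634847123 pocket pred [0.453  0.2071 0.056 ]
scene800 [434.512  301.8242]
scene800 [301.6767 318.0272]
scene800 [434.1862 319.7795]
[[-0.914   0.4057 -0.0011]
 [ 0.4057  0.914  -0.0016]
 [ 0.0004 -0.0019 -1.    ]] [0.2532 0.5707 0.2093]
mon_base [0.371 0.112 0.02 ]
mon [0.2454 0.1469 0.05  ]
mon2 [0.5558 0.0455 0.    ]
reel [0.3319 0.2449 0.04  ]
tray [0.6209 0.3639 0.03  ]
tray2 [0.5849 0.647  0.03  ]
montop [ 0.6916 -0.0376  0.35  ]
t2 [0.6964 0.0063 0.05  ]
```

```bash
python3 - <<'E'
from h import *
np.set_printoptions(precision=3,suppress=True)
a,b=load('s0'),load('t0')
def tri(p,q):
    o1,r1=ray(a,p[0]*.7,p[1]*.7);o2,r2=ray(b,q[0]*.7,q[1]*.7)
    k=np.linalg.lstsq(np.c_[r1,-r2],o2-o1,rcond=None)[0]; x,y=o1+k[0]*r1,o2+k[1]*r2
    return (x+y)/2,np.linalg.norm(x-y)
print('far top',tri((547,57),(690,92)))
print('near bottom',tri((546,422),(480,545)))
top=tri((547,57),(690,92))[0]
print('near top at z',at(a,655*.7,190*.7,top[2]), at(b,570*.7,599*.7,top[2]))
print('far bottom', [at(b,568*.7,188*.7,z) for z in (.03,.06,.1)],at(a,510*.7,215*.7,.06))
s=read_state();print(s['tau'])
import rig;print([n for n in dir(rig) if n[0]!='_'])
E
```

```text
far top (array([ 0.663, -0.01 ,  0.41 ]), np.float64(0.002926604782065239))
near bottom (array([0.253, 0.15 , 0.115]), np.float64(0.007832401142819209))
near top at z [0.234 0.102 0.41 ] [0.258 0.118 0.41 ]
far bottom [array([0.703, 0.004, 0.03 ]), array([0.693, 0.011, 0.06 ]), array([0.68 , 0.021, 0.1  ])] [ 0.812 -0.049  0.06 ]
[  0.    -44.098 -17.715   0.064   0.053  -0.   ]
['PlanningError', 'capture', 'hand_in', 'read_state']
```

step_arm(
  targets=[
    [0.4,0.8,-0.9,0,-0.415],
    [0.4,0.8,-0.9,0,-0.415],
    [0.4,0.8,-0.9,0,-0.415],
    [0.4,0.8,-0.9,0,-0.415],
    [0.4,0.8,-0.9,0,-0.415],
    [0.4,0.8,-0.9,0,-0.415],
    [0.4,0.8,-0.9,0,-0.415],
    [0.4,0.8,-0.9,0,-0.415],
    [0.4,0.8,-0.9,0,-0.415],
    [0.4,0.8,-0.9,0,-0.415],
  ],
)

```text
time_s: 1.1
position: [0.4535, 0.3458, 0.2097]
tcp_rot: [[0.151, 0.989, -0.001], [0.989, -0.151, -0.0], [-0.001, -0.001, -1.0]]
force: [0.1, 0.2, 0.5]
opening: 0.7
grasp_force: 0.0
```

step_arm(
  targets=[
    [0.4,0.1,-0.2,0,0],
    [0.4,0.2,-0.4,0,0],
    [0.4,0.25,-0.5,-0.05,0],
    [0.4,0.309,-0.6,-0.2,0],
    [0.4,0.309,-0.6,-0.2,0],
    [0.4,0.309,-0.6,-0.2,0],
  ],
)

```text
time_s: 1.7
position: [0.5301, 0.1959, 0.1592]
tcp_rot: [[0.15, 0.989, -0.003], [0.989, -0.15, 0.0], [-0.0, -0.003, -1.0]]
force: [-0.1, 0.5, 1.1]
opening: 0.701
grasp_force: 0.0
```

```bash
python3 - <<'E'
from h import *
s=read_state(); print(s['time_s'],s['position'],s['force'],s['joint_positions'])
a=snap('scene','s1');w=snap('wrist','w1')
P=np.array(w['pose'])
print(P)
cv2.imwrite('pics/m1.png',cv2.resize(np.vstack([a['color'],w['color']])[:,:,::-1],None,fx=.71,fy=.71,interpolation=cv2.INTER_AREA))
E
```

```text
1.7 [0.53007265 0.19585218 0.15917025] [-0.13325959  0.52159331  1.06720808] [8.93444427e+00 2.94326313e+01 9.36213999e+01 3.29006758e-02
 5.71186073e+01 1.75530119e+01]
[[ 0.9887274  -0.14251454 -0.04591017  0.5425747 ]
 [-0.14972236 -0.94345205 -0.29577262  0.27880214]
 [-0.00116214  0.29931227 -0.9541545   0.33580525]
 [ 0.          0.          0.          1.        ]]
```

View pics/m1.png

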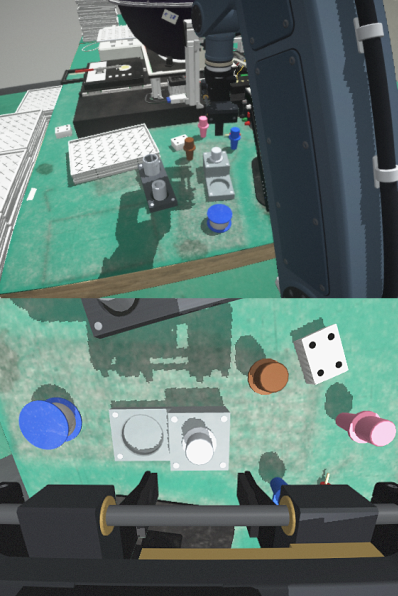

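```bash
python3 - <<'E'
from h import *
w=load('w1')
cv2.imwrite('pics/w1c.png',cv2.resize(w['color'][140:260,150:330,::-1],None,fx=4.4,fy=4.4,interpolation=cv2.INTER_CUBIC))
print(proj(w,(.5312,.196,.092)),(proj(w,(.5312,.196,.092))-[150,140]+.5)*4.4-.5, (proj(w,(.4521,.2073,.02))-[150,140]+.5)*4.4-.5)
E
```

```text
[279.70928146 214.87649316] [572.42083843 331.15656989] [217.57184334 230.41668789]
```

View pics/w1c.png

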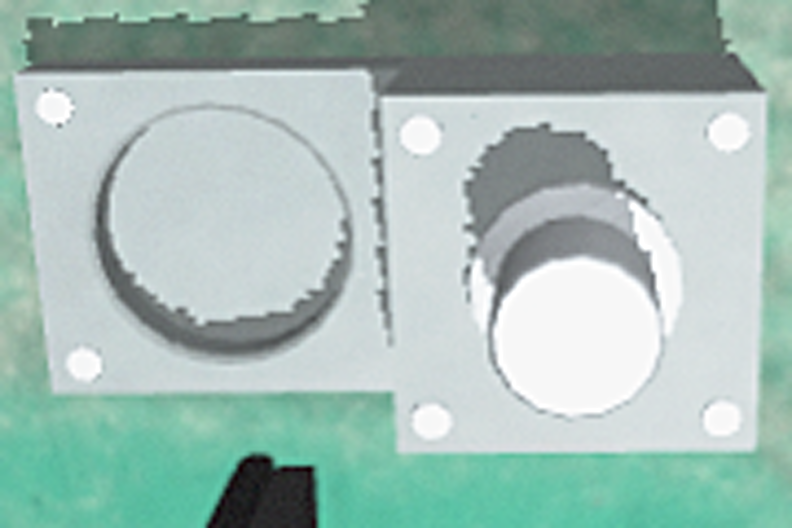

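Wrist view: the head-top centre is at crop (577,336), within 1 mm of the prediction, and the pocket rim is centred at (224,233), about 1.5 mm off. The refined positions are arbor (0.532, 0.195) and pocket (0.4533, 0.207). I'll descend and grip.

step_arm(
  targets=[
    [0.4,0.007,-0.004,-0.1,0],
    [0.4,0.007,-0.004,-0.2,0],
    [0.4,0.007,-0.004,-0.28,0],
    [0.4,0.007,-0.004,-0.32,0],
    [0.4,0.007,-0.004,-0.344,0],
    [0.4,0.007,-0.004,-0.344,0],
  ],
)

```text
time_s: 2.4
position: [0.5326, 0.1959, 0.0744]
tcp_rot: [[0.149, 0.989, 0.0], [0.989, -0.149, 0.0], [0.0, 0.0, -1.0]]
force: [0.3, -0.6, 0.6]
opening: 0.698
grasp_force: 0.0
```

step_arm(
  targets=[
    [-1,0,-0.003,0,0],
    [-1,0,-0.003,0,0],
    [-1,0,-0.003,0,0],
    [-1,0,-0.003,0,0],
    [-1,0,-0.003,0,0],
    [-1,0,-0.003,0,0],
    [-1,0,-0.003,0,0],
    [-1,0,-0.003,0,0],
  ],
)

```text
time_s: 3.2
position: [0.5327, 0.1944, 0.0745]
tcp_rot: [[0.15, 0.989, 0.0], [0.989, -0.15, -0.0], [0.0, 0.0, -1.0]]
force: [-0.8, -0.1, 4.2]
opening: 0.354
grasp_force: 30.0
```

step_arm(
  targets=[
    [-1,0,0,0.08,0],
    [-1,0,0,0.2,0],
    [-1,0,0,0.36,0],
    [-1,0,0,0.4,0],
    [-1,0.02,0.1,0.4,0],
    [-1,0.06,0.3,0.4,0],
    [-1,0.1,0.5,0.4,0],
    [-1,0.14,0.7,0.4,0],
    [-1,0.154,0.78,0.4,0],
    [-1,0.154,0.807,0.4,0],
    [-1,0.154,0.807,0.4,0],
    [-1,0.154,0.807,0.4,0],
  ],
)

```text
time_s: 4.4
position: [0.5702, 0.3946, 0.1729]
tcp_rot: [[0.151, 0.989, -0.003], [0.989, -0.151, -0.002], [-0.002, -0.002, -1.0]]
force: [0.1, 0.3, -2.5]
opening: 0.346
grasp_force: 30.0
```

```bash
python3 - <<'E'
from h import *
s=read_state(); print(s['time_s'],s['position'],s['force'],s['opening'],s['grasp_force'])
w=snap('wrist','w2'); t=snap('top','t2')
p=s['position']
print(proj(w,p+np.array([0,0,.0176])),proj(w,p-np.array([0,0,.0644])),proj(w,(.571,.396,.07)),proj(t,p+np.array([0,0,.0176])))
A=cv2.resize(w['color'][:,130:430,::-1],None,fx=1.42,fy=1.42,interpolation=cv2.INTER_CUBIC)
cv2.imwrite('pics/w2c.png',cv2.resize(w['color'][120:360,120:440,::-1],None,fx=2.5,fy=2.5,interpolation=cv2.INTER_CUBIC))
E
```

```text
4.4 [0.57017136 0.39460792 0.17289324] [ 0.0565302   0.31373092 -2.47352521] 0.346123211098571 29.99946355819702
[278.80554546 265.9824213 ] [278.78784642 215.53231949] [279.47424451 199.56077454] [179.76911036 187.16314325]
```

View pics/w2c.png

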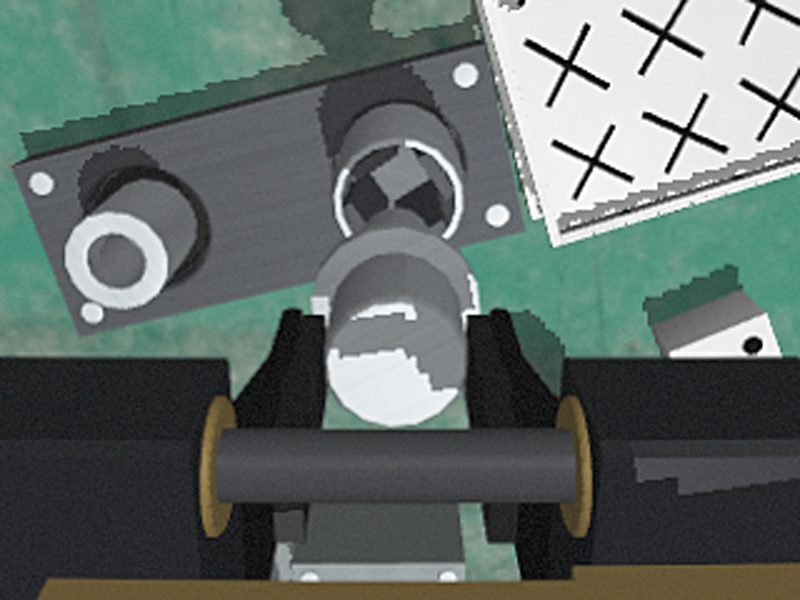

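The head projects where predicted (crop (396,365)) and the sleeve ring is centred at (400,197), so arbor and sleeve are lined up to about 1.5 mm. I'll correct that and lower.

step_arm(
  targets=[
    [-1,0.004,0.005,-0.08,0],
    [-1,0.004,0.005,-0.16,0],
    [-1,0.004,0.005,-0.22,0],
    [-1,0.004,0.005,-0.255,0],
    [-1,0.004,0.005,-0.265,0],
    [-1,0.004,0.005,-0.27,0],
  ],
)

```text
time_s: 5.1
position: [0.572, 0.3972, 0.1067]
tcp_rot: [[0.151, 0.989, -0.001], [0.989, -0.151, -0.0], [-0.0, -0.001, -1.0]]
force: [-0.5, 0.3, -1.0]
opening: 0.353
grasp_force: 30.0
```

```bash
python3 - <<'E'
from h import *
s=read_state(); print(s['time_s'],s['position'],s['force'],s['moment'])
E
```

```text
5.1 [0.57196962 0.39722333 0.10670937] [-0.52943636  0.33157639 -1.02691869] [-0.10301541  0.29158537 -0.0066337 ]
```

step_arm(
  targets=[
    [-1,-0.002,-0.004,-0.008,0],
    [-1,-0.002,-0.004,-0.016,0],
    [-1,-0.002,-0.004,-0.024,0],
    [-1,-0.002,-0.004,-0.024,0],
  ],
)

```text
time_s: 5.5
position: [0.5715, 0.3965, 0.1007]
tcp_rot: [[0.15, 0.989, 0.0], [0.989, -0.15, -0.0], [-0.0, 0.0, -1.0]]
force: [-0.8, 0.0, -1.5]
opening: 0.349
grasp_force: 30.0
```

step_arm(
  targets=[
    [-1,0,0,-0.006,0],
    [-1,0,0,-0.012,0],
    [-1,0,0,-0.012,0],
  ],
)

```text
time_s: 5.8
position: [0.5714, 0.3964, 0.0975]
tcp_rot: [[0.15, 0.989, -0.0], [0.989, -0.15, -0.0], [-0.0, -0.0, -1.0]]
force: [-1.6, -0.8, -0.4]
opening: 0.349
grasp_force: 30.0
```

step_arm(
  targets=[
    [-1,0,0,-0.004,0],
    [-1,0,0,-0.006,0],
    [-1,0,0,-0.006,0],
  ],
)

```text
time_s: 6.1
position: [0.5715, 0.3964, 0.0962]
tcp_rot: [[0.15, 0.989, -0.0], [0.989, -0.15, -0.0], [-0.0, -0.0, -1.0]]
force: [-0.8, -1.2, -0.2]
opening: 0.345
grasp_force: 30.0
```

step_arm(
  targets=[
    [-0.2,0,0,0,0],
    [0.1,0,0,0,0],
    [0.4,0,0,0,0],
    [0.4,0,0,0,0],
    [0.4,0,0,0,0],
    [0.4,0,0,0.06,0],
    [0.4,0,0,0.16,0],
    [0.4,0,0,0.24,0],
    [-1,0,0,0.26,0],
    [-1,0,0,0.26,0],
    [-1,0,0,0.26,0],
  ],
)

```text
time_s: 7.2
position: [0.571, 0.3962, 0.1606]
tcp_rot: [[0.15, 0.989, -0.001], [0.989, -0.15, -0.001], [-0.001, -0.001, -1.0]]
force: [-0.2, -0.2, -0.4]
opening: 0.513
grasp_force: 0.0
```

```bash
python3 - <<'E'
from h import *
s=read_state(); print(s['time_s'],s['position'],s['force'],s['opening'])
w=snap('wrist','w3'); t=snap('top','t3')
print(proj(w,(.5714,.3962,.112)),proj(w,(.5714,.3962,.07)))
A=cv2.resize(w['color'][150:300,190:370,::-1],(720,600),interpolation=cv2.INTER_CUBIC)
cv2.imwrite('pics/w3c.png',A)
E
```

```text
7.2 [0.57097202 0.39621147 0.16060442] [-0.24351991 -0.22466401 -0.42528463] 0.5129011176952326
[279.33472787 222.68035319] [279.19507427 205.42910151]
```

View pics/w3c.png

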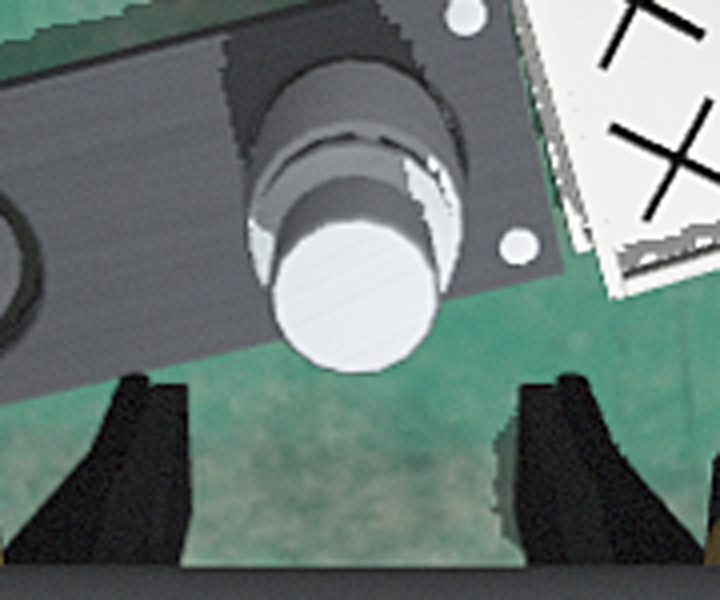

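The arbor stands upright and loose in the larger sleeve, head-top centre at crop (355,295), with a gap visible under the collar. I'll shut the fingers and come down.

step_arm(
  targets=[
    [-1,0,0,0,0],
    [-1,0,0,0,0],
    [-1,0,0,0,0],
    [-1,0,0,0,0],
    [-1,0,0,-0.06,0],
    [-1,0,0,-0.12,0],
    [-1,0,0,-0.136,0],
    [-1,0,0,-0.14,0],
  ],
)

```text
time_s: 8.1
position: [0.5704, 0.3959, 0.124]
tcp_rot: [[0.15, 0.989, -0.003], [0.989, -0.15, -0.002], [-0.002, -0.003, -1.0]]
force: [0.2, -0.8, -0.4]
opening: 0.007
grasp_force: 0.0
```

step_arm(
  targets=[
    [-1,0.003,0,-0.004,0],
    [-1,0.003,0,-0.008,0],
    [-1,0.003,0,-0.012,0],
    [-1,0.003,0,-0.016,0],
    [-1,0.003,0,-0.02,0],
    [-1,0.003,0,-0.024,0],
    [-1,0.003,0,-0.024,0],
  ],
)

```text
time_s: 8.8
position: [0.5722, 0.3965, 0.12]
tcp_rot: [[0.15, 0.989, -0.0], [0.989, -0.15, -0.0], [-0.0, -0.0, -1.0]]
force: [0.4, 0.1, 0.6]
opening: 0.002
grasp_force: 0.0
```

step_arm(
  targets=[
    [-1,0,0,-0.004,0],
    [-1,0,0,-0.008,0],
    [-1,0,0,-0.012,0],
    [-1,0,0,-0.012,0],
  ],
)

```text
time_s: 9.2
position: [0.5722, 0.3964, 0.1169]
tcp_rot: [[0.15, 0.989, -0.0], [0.989, -0.15, -0.0], [-0.0, -0.0, -1.0]]
force: [0.2, -0.1, 0.4]
opening: 0.005
grasp_force: 0.0
```

step_arm(
  targets=[
    [-1,-0.002,0,-0.004,0],
    [-1,-0.002,0,-0.008,0],
    [-1,-0.002,0,-0.008,0],
  ],
)

```text
time_s: 9.5
position: [0.5716, 0.3964, 0.115]
tcp_rot: [[0.15, 0.989, -0.0], [0.989, -0.15, -0.0], [-0.0, -0.0, -1.0]]
force: [0.3, -0.7, -0.9]
opening: 0.004
grasp_force: 0.0
```

step_arm(
  targets=[
    [-1,0,0,-0.004,0],
    [-1,0,0,-0.008,0],
    [-1,0,0,-0.008,0],
  ],
)

```text
time_s: 9.8
position: [0.5717, 0.3964, 0.1129]
tcp_rot: [[0.15, 0.989, -0.0], [0.989, -0.15, -0.0], [-0.0, -0.0, -1.0]]
force: [-0.4, -0.2, 0.3]
opening: 0.006
grasp_force: 0.0
```

```bash
python3 - <<'E'
from h import *
s=read_state(); print(s['time_s'],s['position'],s['force'],s['tau'])
w=snap('wrist','w4'); a=snap('scene','s4')
p=s['position']
for z in (.100,.106,.112): print(z,proj(w,(.5716,.3962,z)))
print('tip',proj(w,p-[0,0,.008]))
A=cv2.resize(w['color'][150:330,190:370,::-1],(600,600),interpolation=cv2.INTER_CUBIC)
cv2.imwrite('pics/w4c.png',A)
E
```

```text
9.8 [0.57167545 0.39642902 0.11292973] [-0.43740011 -0.18484631  0.31719487] [-4.23023041e-03 -5.13081837e+01 -1.64809066e+01  7.49728899e-02
 -2.66104488e-02  3.17720160e-04]
0.1 [278.69338486 243.06955898]
0.106 [278.71063239 247.09550496]
0.112 [278.7288861 251.3582253]
tip [278.77362264 246.00231574]
```

View pics/w4c.png

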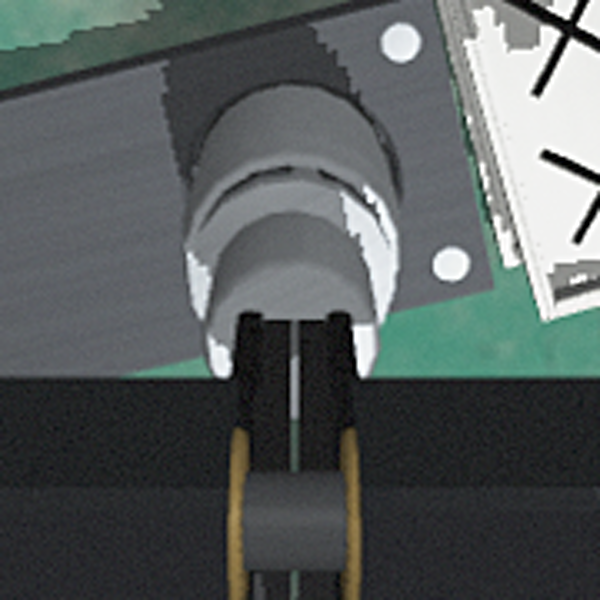

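step_arm(
  targets=[
    [-1,0,0,-0.004,0],
    [-1,0,0,-0.008,0],
    [-1,0,0,-0.008,0],
  ],
)

```text
time_s: 10.2
position: [0.5717, 0.3964, 0.1109]
tcp_rot: [[0.15, 0.989, -0.0], [0.989, -0.15, -0.0], [-0.0, -0.0, -1.0]]
force: [-1.3, -1.3, 0.5]
opening: 0.005
grasp_force: 0.0
```

```bash
python3 - <<'E'
from h import *
w=load('w4')
for z in (.095,.1,.105,.11): print(z,proj(w,(.5716,.4122,z)),proj(w,(.5716,.4059,z)))
E
```

```text
0.095 [274.82120478 216.4302614 ] [276.36186859 225.79550945]
0.1 [274.74335314 219.13824406] [276.32111837 228.69872817]
0.105 [274.66172096 221.9782577 ] [276.27841076 231.74195804]
0.11 [274.57602752 224.96014781] [276.23360218 234.93551386]
```

The tips appear just over the head (tip edge at crop y≈320, the head's far edge at y≈262) with no contact force yet. I'll check the tip geometry against the earlier wrist pictures and take another.

```bash
python3 - <<'E'
from h import *
w=load('w3'); w4=load('w4')
p=np.array([.57097,.39621,.1606])
yh=np.array([.989,-.15,0]); xh=np.array([.15,.989,0])
for off in (0,.0045,.0095):
  for dz in (.008,.004,0): print(off,dz,'w3',proj(w,p-[0,0,dz]+yh*.022+xh*off),'w4',proj(w4,np.array([.5717,.3964,.1129])-[0,0,dz]+xh*off))
w5=snap('wrist','w5'); s=read_state(); print(s['position'],s['force'])
# column profile through the head beside the fingers
for n,c in (('w4',w4),('w5',w5)):
  g=c['color'].mean(2)
  for u in (256,262,278): print(n,u,g[205:256,u].astype(int).tolist())
E
```

```text
0 0.008 w3 [314.9993772  245.96138518] w4 [278.82058515 246.01971487]
0 0.004 w3 [315.70809455 248.74282989] w4 [278.83470726 248.79918139]
0 0 w3 [316.44453569 251.63373255] w4 [278.8493813  251.68811729]
0.0045 0.008 w3 [315.2515633  239.13044005] w4 [278.82041529 239.18789719]
0.0045 0.004 w3 [315.97073617 241.79904202] w4 [278.83464711 241.85438452]
0.0045 0 w3 [316.71828737 244.57354922] w4 [278.84944013 244.62677708]
0.0095 0.008 w3 [315.53444543 231.42691978] w4 [278.82018674 231.48354124]
0.0095 0.004 w3 [316.26542018 233.96567505] w4 [278.83454039 234.02003053]
0.0095 0 w3 [317.02551738 236.60612488] w4 [278.84946562 236.65820134]
[0.57173685 0.39644104 0.11101654] [-0.29742474 -0.21467452  0.17028939]
w4 256 [137, 135, 115, 91, 63, 77, 107, 130, 141, 137, 134, 133, 131, 135, 133, 130, 132, 128, 129, 123, 104, 76, 78, 71, 77, 74, 81, 77, 78, 82, 83, 82, 87, 91, 99, 111, 126, 136, 133, 134, 132, 131, 130, 132, 132, 134, 133, 121, 181, 245, 237]
w4 262 [50, 77, 94, 124, 143, 139, 140, 137, 138, 136, 136, 135, 134, 111, 79, 78, 84, 85, 87, 80, 87, 90, 85, 92, 89, 90, 90, 96, 10
[... 372 characters left out ...]
7, 65, 63, 78, 110, 135, 141, 136, 135, 133, 134, 130, 131, 128, 130, 130, 130, 120, 89, 75, 75, 75, 72, 77, 78, 75, 83, 81, 80, 84, 89, 92, 96, 104, 124, 131, 137, 133, 136, 134, 131, 131, 136, 132, 131, 125, 175, 246]
w5 262 [52, 52, 88, 99, 133, 138, 141, 136, 138, 136, 136, 135, 138, 135, 110, 80, 81, 84, 84, 88, 87, 87, 90, 88, 87, 92, 91, 90, 97, 108, 109, 124, 130, 129, 135, 137, 137, 136, 108, 14, 13, 11, 21, 20, 8, 22, 22, 30, 20, 31, 23]
w5 278 [132, 146, 142, 142, 139, 139, 136, 139, 135, 116, 98, 96, 99, 100, 99, 99, 103, 104, 103, 102, 105, 101, 103, 105, 114, 121, 132, 135, 133, 131, 133, 137, 132, 129, 134, 133, 135, 134, 130, 136, 134, 100, 85, 91, 91, 89, 88, 91, 91, 88, 87]
```

The head has not moved in the image while the hand came down 2 mm, so there is still no contact. I'll keep going gently.

step_arm(
  targets=[
    [-1,0,0,-0.004,0],
    [-1,0,0,-0.008,0],
    [-1,0,0,-0.012,0],
    [-1,0,0,-0.012,0],
  ],
)

```text
time_s: 10.65
position: [0.5716, 0.3964, 0.1079]
tcp_rot: [[0.15, 0.989, -0.0], [0.989, -0.15, -0.0], [-0.0, -0.0, -1.0]]
force: [0.5, -0.2, 0.1]
opening: 0.001
grasp_force: 0.0
```

step_arm(
  targets=[
    [-1,0,0,-0.004,0],
    [-1,0,0,-0.008,0],
    [-1,0,0,-0.008,0],
  ],
)

```text
time_s: 10.95
position: [0.5717, 0.3964, 0.1059]
tcp_rot: [[0.15, 0.989, -0.0], [0.989, -0.15, -0.0], [-0.0, -0.0, -1.0]]
force: [-0.2, 0.3, -0.2]
opening: 0.008
grasp_force: 0.0
```

```bash
python3 - <<'E'
from h import *
w=snap('wrist','w6'); a=snap('scene','s6')
A=cv2.resize(w['color'][160:300,200:360,::-1],(400,350),interpolation=cv2.INTER_CUBIC)
p=proj(a,(.5716,.3964,.09)).astype(int); print(p)
B=cv2.resize(a['color'][p[1]-35:p[1]+35,p[0]-40:p[0]+40,::-1],(400,350),interpolation=cv2.INTER_CUBIC)
cv2.imwrite('pics/m6.png',np.hstack([A,B]))
E
```

```text
[209 215]
```

View pics/m6.png

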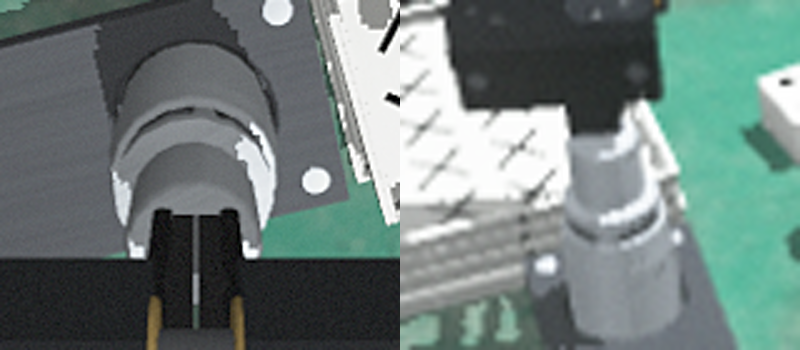

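The scene crop shows the shut tips almost on the head top, with the gap under the collar still open. I'll keep going slowly.

step_arm(
  targets=[
    [-1,0,0,-0.004,0],
    [-1,0,0,-0.008,0],
    [-1,0,0,-0.008,0],
  ],
)

```text
time_s: 11.35
position: [0.5717, 0.3964, 0.1039]
tcp_rot: [[0.15, 0.989, -0.0], [0.989, -0.15, -0.0], [-0.0, -0.0, -1.0]]
force: [0.6, 0.5, -1.2]
opening: 0.011
grasp_force: 0.0
```

step_arm(
  targets=[
    [-1,0,0,-0.004,0],
    [-1,0,0,-0.008,0],
    [-1,0,0,-0.008,0],
  ],
)

```text
time_s: 11.65
position: [0.5717, 0.3964, 0.102]
tcp_rot: [[0.15, 0.989, -0.0], [0.989, -0.15, -0.0], [-0.0, -0.0, -1.0]]
force: [-1.2, -0.1, -0.2]
opening: 0.007
grasp_force: 0.0
```

step_arm(
  targets=[
    [-1,0,0,-0.004,0],
    [-1,0,0,-0.008,0],
    [-1,0,0,-0.012,0],
    [-1,0,0,-0.012,0],
  ],
)

```text
time_s: 12.05
position: [0.5718, 0.3965, 0.0991]
tcp_rot: [[0.15, 0.989, 0.0], [0.989, -0.15, 0.0], [0.0, 0.0, -1.0]]
force: [0.1, -1.5, 0.7]
opening: 0.007
grasp_force: 0.4
```

```bash
python3 - <<'E'
from h import *
s=read_state();print(s['position'],s['force'],s['joint_positions'])
w=snap('wrist','w7'); 
for n in ('w3','w4','w5','w6','w7'):
  c=load(n); g=c['color'].mean(2); P=np.array(c['pose']); print(n,P[:3,3])
  print(g[196:262,278].astype(int).tolist())
a=load('s6'); 
for z in (.09,.1,.11): print(proj(a,(.5716,.3964,z)))
E
```

```text
[0.57184963 0.39652158 0.09913451] [ 0.05740506 -1.4978158   0.71888876] [ 2.55590525e+01  4.27378764e+01  7.61377124e+01 -2.12556933e-04
  6.11205935e+01  3.41966421e+01]
w3 [0.58319725 0.47844083 0.33616436]
[96, 102, 100, 100, 100, 101, 104, 112, 131, 196, 244, 235, 233, 235, 232, 231, 233, 234, 234, 233, 234, 235, 235, 234, 235, 234, 235, 234, 230, 234, 235, 235, 234, 235, 234, 235, 234, 235, 236, 235, 234, 237, 235, 233, 235, 241, 234, 113, 121, 125, 125, 127, 124, 122, 114, 116, 125, 133, 131, 128, 125, 130, 132, 125, 124, 124]
w4 [0.58377702 0.47859727 0.28856709]
[128, 138, 137, 128, 83, 97, 101, 103, 133, 146, 141, 141, 141, 140, 138, 139, 133, 113, 91, 99, 103, 99, 97, 103, 101, 105, 102, 102, 103, 104, 103, 107, 118, 124, 135, 135, 134, 129, 136, 134, 131, 129, 130, 132, 135, 132, 133, 132, 139, 136, 98, 84, 89, 90, 92, 89, 88, 89, 93, 86, 107, 149, 163, 160, 162, 158]
w5 [0.58376262 0.47859386 0.28655605]
[120, 127, 136, 134, 116, 83, 96, 103, 109, 132, 146, 142, 142, 139, 139, 136, 139, 135, 116, 98, 96, 99, 100, 99, 99, 103, 104, 103, 102, 105, 101, 103, 105, 114, 121, 
[... 223 characters left out ...]
102, 105, 126, 146, 144, 139, 137, 140, 138, 137, 136, 133, 95, 97, 100, 103, 100, 103, 101, 105, 100, 100, 103, 103, 105, 100, 106, 108, 116, 127, 135, 135, 131, 132, 134, 133, 132, 133, 135, 137, 132, 97, 85, 87, 94, 95, 92, 89, 85, 91, 92, 90, 88, 87, 86, 90, 94]
w7 [0.58387684 0.4786501  0.27480367]
[110, 112, 107, 111, 110, 120, 130, 134, 136, 126, 95, 101, 101, 109, 130, 144, 138, 140, 141, 143, 137, 139, 138, 132, 97, 100, 101, 102, 101, 98, 103, 102, 100, 105, 102, 102, 100, 106, 103, 106, 109, 117, 123, 134, 134, 131, 132, 134, 135, 131, 96, 88, 92, 90, 85, 90, 85, 91, 90, 92, 88, 87, 88, 88, 91, 88]
[209.94682635 215.15608683]
[209.40627623 211.4849806 ]
[208.85956105 207.76166193]
```

```bash
python3 - <<'E'
from h import *
from scipy.optimize import least_squares
obs={'w3':204.8,'w4':228.5,'w5':229.5,'w6':233.3,'w7':237.6}
C={n:load(n) for n in obs}
r=least_squares(lambda q:[proj(C[n],(.5722,q[0],q[1]))[1]-v for n,v in obs.items()],[.41,.1])
print(r.x,r.fun)
n='w3'; print('near edge z from v=242.5:',[(z,proj(C[n],(.569,.380,z))[1],proj(C[n],(.5722,.412,z))[1]) for z in (.095,.1,.105,.11,.115,.12)])
s=read_state();print(s['tcp_rot'])
w=C['w7'];
# pads region width at tip
g=w['color'].mean(2); print([int(x) for x in g[252,245:315]]); print([int(x) for x in g[243,245:315]])
print(proj(w,(.5813,.395,.0911)),proj(w,(.5813,.395,.105)))
E
```

```text
[0.40685079 0.10243699] [-0.04531677  0.07887462  0.28568529 -0.36468393  0.04379499]
near edge z from v=242.5: [(0.095, np.float64(234.65530630819052), np.float64(195.46360271818838)), (0.1, np.float64(237.1216884466619), np.float64(197.26747047154808)), (0.105, np.float64(239.68161991860774), np.float64(199.14288134242088)), (0.11, np.float64(242.3404886116798), np.float64(201.0941629629145)), (0.115, np.float64(245.10410112393154), np.float64(203.1259979208676)), (0.12, np.float64(247.97872390421836), np.float64(205.2434607739083))]
[[ 1.50193621e-01  9.88656587e-01  1.71571998e-04]
 [ 9.88656598e-01 -1.50193633e-01  6.03141468e-05]
 [ 8.53990002e-05  1.60566988e-04 -9.99999983e-01]]
[95, 86, 175, 229, 171, 81, 80, 101, 123, 132, 137, 134, 133, 135, 123, 70, 9, 18, 14, 17, 17, 14, 20, 25, 34, 25, 31, 24, 29, 30, 32, 22, 72, 85, 59, 26, 33, 22, 32, 29, 32, 30, 24, 17, 20, 26, 24, 22, 15, 18, 12, 116, 140, 134, 132, 129, 119, 108, 88, 174, 236, 224, 146, 112, 117, 122, 119, 119, 117, 118]
[188, 218, 214, 213, 216, 222, 150, 63, 74, 81, 85, 86, 89, 102, 108, 115, 113, 97, 67, 59, 60, 84, 89, 112, 134, 139, 134, 135, 134, 131, 133, 131, 136, 134, 137, 136, 133, 131, 131, 130, 132, 132, 135, 129, 94, 65, 67, 66, 81, 105, 119, 114, 112, 108, 110, 103, 90, 146, 231, 239, 233, 231, 230, 237, 208, 130, 100, 111, 106, 110]
[294.49415798 246.09042331] [295.66213489 256.22962079]
```

step_arm(
  targets=[
    [-1,0,0,-0.004,0],
    [-1,0,0,-0.008,0],
    [-1,0,0,-0.008,0],
  ],
)

```text
time_s: 12.4
position: [0.5719, 0.3966, 0.0973]
tcp_rot: [[0.15, 0.989, 0.0], [0.989, -0.15, 0.0], [0.0, 0.0, -1.0]]
force: [0.3, -0.9, 1.8]
opening: 0.009
grasp_force: 1.1
```

step_arm(
  targets=[
    [-1,0,0,-0.004,0],
    [-1,0,0,-0.008,0],
    [-1,0,0,-0.008,0],
  ],
)

```text
time_s: 12.7
position: [0.572, 0.3966, 0.0954]
tcp_rot: [[0.15, 0.989, 0.001], [0.989, -0.15, 0.0], [0.0, 0.0, -1.0]]
force: [0.8, -0.7, 4.8]
opening: 0.008
grasp_force: 1.8
```

step_arm(
  targets=[
    [-1,0,0,-0.004,0],
    [-1,0,0,-0.008,0],
    [-1,0,0,-0.012,0],
    [-1,0,0,-0.012,0],
  ],
)

```text
time_s: 13.1
position: [0.5721, 0.3966, 0.0925]
tcp_rot: [[0.15, 0.989, 0.001], [0.989, -0.15, 0.0], [0.0, 0.001, -1.0]]
force: [-0.7, -0.8, 5.1]
opening: 0.005
grasp_force: 2.9
```

step_arm(
  targets=[
    [-1,0,0,-0.004,0],
    [-1,0,0,-0.008,0],
    [-1,0,0,-0.012,0],
    [-1,0,0,-0.012,0],
  ],
)

```text
time_s: 13.5
position: [0.5723, 0.3967, 0.0901]
tcp_rot: [[0.15, 0.989, 0.001], [0.989, -0.15, 0.001], [0.001, 0.001, -1.0]]
force: [-1.1, -0.4, 8.0]
opening: 0.005
grasp_force: 3.8
```

step_arm(
  targets=[
    [-1,-0.002,0,-0.004,0],
    [-1,-0.002,0,-0.008,0],
    [-1,-0.002,0,-0.012,0],
    [-1,-0.002,0,-0.012,0],
  ],
)

```text
time_s: 13.9
position: [0.5723, 0.3968, 0.088]
tcp_rot: [[0.15, 0.989, 0.002], [0.989, -0.15, 0.001], [0.001, 0.002, -1.0]]
force: [-1.7, -0.8, 10.0]
opening: 0.003
grasp_force: 4.9
```

step_arm(
  targets=[
    [-1,0,0,-0.004,0],
    [-1,0,0,-0.008,0],
    [-1,0,0,-0.012,0],
    [-1,0,0,-0.012,0],
  ],
)

```text
time_s: 14.3
position: [0.5729, 0.3972, 0.0876]
tcp_rot: [[0.15, 0.989, 0.004], [0.989, -0.15, 0.002], [0.002, 0.004, -1.0]]
force: [-2.3, -3.0, 19.5]
opening: 0.003
grasp_force: 9.9
```

step_arm(
  targets=[
    [-1,-0.003,-0.003,-0.004,0],
    [-1,-0.003,-0.003,-0.008,0],
    [-1,-0.003,-0.003,-0.01,0],
    [-1,-0.003,-0.003,-0.01,0],
    [-1,-0.003,-0.003,-0.01,0],
  ],
)

```text
time_s: 14.8
position: [0.5732, 0.3972, 0.0874]
tcp_rot: [[0.15, 0.989, 0.007], [0.989, -0.15, 0.003], [0.005, 0.007, -1.0]]
force: [-5.1, -2.4, 27.7]
opening: 0.006
grasp_force: 13.5
```

Stopped dead: 28 N with only 0.2 mm more travel, so it is home. I'll lift off, open and view it.

step_arm(
  targets=[
    [-1,0,0,0.03,0],
    [-1,0,0,0.06,0],
    [-1,0,0,0.16,0],
    [-1,0,0,0.28,0],
    [0.3,0,0,0.29,0],
    [0.3,0,0,0.29,0],
    [0.3,0,0,0.29,0],
    [0.3,0,0,0.29,0],
    [0.3,0,0,0.29,0],
  ],
)

```text
time_s: 15.7
position: [0.5697, 0.3953, 0.1515]
tcp_rot: [[0.15, 0.989, -0.003], [0.989, -0.15, -0.001], [-0.002, -0.002, -1.0]]
force: [0.3, -0.8, 0.6]
opening: 0.375
grasp_force: 0.0
```

```bash
python3 - <<'E'
from h import *
s=read_state();print(s['time_s'],s['position'],s['force'],s['opening'])
w=snap('wrist','w8'); a=snap('scene','s8'); t=snap('top','t8')
A=cv2.resize(w['color'][150:290,200:360,::-1],(400,350),interpolation=cv2.INTER_CUBIC)
p=proj(a,(.5716,.3964,.075)).astype(int)
B=cv2.resize(a['color'][p[1]-35:p[1]+35,p[0]-40:p[0]+40,::-1],(400,350),interpolation=cv2.INTER_CUBIC)
cv2.imwrite('pics/m8.png',np.hstack([A,B]))
print(proj(w,(.5714,.396,.106)))
E
```

```text
15.7 [0.56974865 0.39530149 0.15145055] [ 0.30497629 -0.82873082  0.59068091] 0.3745001351571807
[280.95201251 223.03529823]
```

View pics/m8.png

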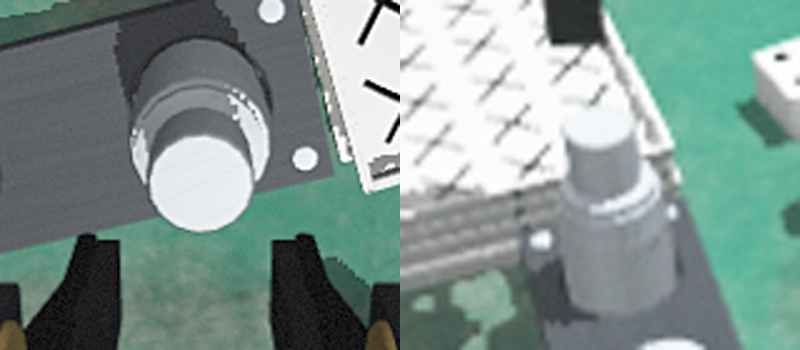

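The gap is closed in both views. The collar sits on the sleeve face and the head centre is at wrist crop (201,183), as predicted. I'll grip the head.

step_arm(
  targets=[
    [0.3,0.005,0.002,-0.1,0],
    [0.3,0.005,0.002,-0.19,0],
    [0.3,0.005,0.002,-0.23,0],
    [0.3,0.005,0.002,-0.25,0],
    [0.3,0.005,0.002,-0.27,0],
    [0.3,0.005,0.002,-0.27,0],
  ],
)

```text
time_s: 16.45
position: [0.572, 0.3963, 0.0857]
tcp_rot: [[0.15, 0.989, 0.0], [0.989, -0.15, 0.0], [0.0, 0.0, -1.0]]
force: [0.3, 0.5, 0.7]
opening: 0.645
grasp_force: 0.0
```

step_arm(
  targets=[
    [0.3,-0.001,0,-0.015,0],
    [0.3,-0.001,0,-0.033,0],
    [0.3,-0.001,0,-0.033,0],
    [-1,-0.001,0,-0.033,0],
    [-1,-0.001,0,-0.033,0],
    [-1,-0.001,0,-0.033,0],
    [-1,-0.001,0,-0.033,0],
    [-1,-0.001,0,-0.033,0],
    [-1,-0.001,0,-0.033,0],
    [-1,-0.001,0,-0.033,0],
  ],
)

```text
time_s: 17.45
position: [0.5714, 0.3963, 0.0774]
tcp_rot: [[0.15, 0.989, -0.0], [0.989, -0.15, 0.0], [-0.0, -0.0, -1.0]]
force: [0.4, -0.4, -0.3]
opening: 0.357
grasp_force: 30.0
```

step_arm(
  targets=[
    [-1,0,0,0.02,0],
    [-1,0,0,0.05,0],
    [-1,0,0,0.1,0],
    [-1,0,0,0.18,0],
    [-1,0,0,0.26,0],
    [-1,0,0,0.32,0],
    [-1,0,0,0.34,0],
    [-1,0,0,0.34,0],
    [-1,0,0,0.34,0],
  ],
)

```text
time_s: 18.35
position: [0.5707, 0.3958, 0.1615]
tcp_rot: [[0.15, 0.989, -0.002], [0.989, -0.15, -0.001], [-0.001, -0.002, -1.0]]
force: [0.0, 0.6, -6.5]
opening: 0.358
grasp_force: 30.0
```

```bash
python3 - <<'E'
from h import *
s=read_state();print(s['time_s'],s['position'],s['force'],s['opening'])
t=snap('top','t9'); w=snap('wrist','w9')
# is recess empty? compare sleeve region in wrist
print(proj(w,(.571,.396,.01)), proj(w,s['position']+[0,0,.0286]), proj(w,s['position']-[0,0,.0074]))
g=w['color'].mean(2)
print(g[120:300:3,278].astype(int).tolist()); print(load('w3')['color'].mean(2)[120:300:3,278].astype(int).tolist())
E
```

```text
18.35 [0.57074627 0.395815   0.16149238] [ 0.04864022  0.61187456 -6.51268366] 0.3575519174015966
[279.17815662 187.44440062] [279.12933107 276.51131827] [279.07287173 246.54620981]
[104, 113, 72, 79, 82, 71, 77, 80, 79, 40, 57, 63, 60, 59, 62, 31, 34, 44, 49, 47, 49, 48, 109, 108, 105, 102, 109, 108, 114, 111, 110, 134, 100, 146, 140, 143, 114, 100, 101, 99, 104, 100, 106, 120, 183, 236, 233, 196, 123, 136, 131, 136, 156, 190, 233, 234, 234, 206, 57, 68]
[120, 123, 122, 127, 135, 121, 72, 83, 76, 62, 60, 62, 60, 59, 55, 88, 105, 106, 107, 108, 124, 86, 130, 143, 145, 96, 100, 101, 131, 235, 232, 234, 234, 234, 235, 234, 234, 235, 236, 237, 235, 113, 125, 122, 125, 128, 132, 124, 123, 114, 116, 119, 125, 112, 133, 122, 119, 100, 63, 67]
```

The load reads about 6 N, the weight of the two together, so the taper carries the sleeve. I'll move to the pocket.

step_arm(
  targets=[
    [-1,-0.02,-0.03,0,0],
    [-1,-0.06,-0.1,0,0],
    [-1,-0.11,-0.18,0,0],
    [-1,-0.17,-0.27,0,0],
    [-1,-0.23,-0.37,0,0],
    [-1,-0.29,-0.47,0,0],
    [-1,-0.35,-0.56,0,0],
    [-1,-0.4,-0.64,0,0],
    [-1,-0.44,-0.7,0,0],
    [-1,-0.46,-0.74,0,0],
    [-1,-0.47,-0.755,0,0],
    [-1,-0.47,-0.755,0,0],
    [-1,-0.47,-0.755,0,0],
  ],
)

```text
time_s: 19.75
position: [0.455, 0.208, 0.1626]
tcp_rot: [[0.15, 0.989, 0.002], [0.989, -0.15, 0.001], [0.001, 0.001, -1.0]]
force: [-0.8, 0.2, -5.3]
opening: 0.361
grasp_force: 30.0
```

```bash
python3 - <<'E'
from h import *
s=read_state();print(s['time_s'],s['position'],s['force'],s['opening'])
w=snap('wrist','w10')
m=(w['color'].min(2)>215).astype(np.uint8)
n,l,st,ce=cv2.connectedComponentsWithStats(m)
print([(st[i].tolist(),ce[i].round(1).tolist()) for i in range(1,n) if st[i][4]>25])
p=s['position']; print('head',proj(w,p+[0,0,.0286]))
r=np.array([.9889,-.1488]);q=np.array([.1488,.9889]);T=np.array([.5321,.1952])
print('tall screws',[proj(w,(*(T+a*r+b*q),.056)).round(1).tolist() for a in(-.033,.033) for b in (-.033,.033)])
print('low screws?',[proj(w,(*(T+a*r+b*q),.02)).round(1).tolist() for a in(-.113,) for b in (-.033,.033)])
E
```

```text
19.75 [0.45502581 0.20798435 0.16260707] [-0.78364299  0.21357951 -5.26637252] 0.36148594824352426
[([249, 0, 15, 4, 37], [254.8, 1.0]), ([507, 39, 53, 83, 2840], [535.8, 79.6]), ([232, 157, 17, 72, 642], [239.4, 192.3]), ([288, 156, 26, 63, 588], [304.4, 173.2]), ([323, 161, 88, 81, 5369], [365.0, 200.0]), ([249, 165, 54, 33, 847], [275.9, 179.8]), ([310, 235, 5, 11, 37], [312.4, 239.8]), ([523, 246, 6, 13, 32], [525.8, 251.9]), ([254, 251, 38, 14, 368], [274.4, 257.5]), ([250, 276, 44, 16, 571], [272.0, 284.5])]
head [279.00862602 276.18272717]
tall screws [[327.1, 235.7], [330.4, 165.0], [397.9, 235.4], [405.9, 165.0]]
low screws? [[244.4, 222.5], [242.2, 158.5]]
```

Rack outline matches to a pixel. I'll correct by 2 mm and lower.

step_arm(
  targets=[
    [-1,-0.006,-0.004,-0.04,0],
    [-1,-0.006,-0.004,-0.1,0],
    [-1,-0.006,-0.004,-0.17,0],
    [-1,-0.006,-0.004,-0.23,0],
    [-1,-0.006,-0.004,-0.265,0],
    [-1,-0.006,-0.004,-0.278,0],
    [-1,-0.006,-0.004,-0.278,0],
    [-1,-0.006,-0.004,-0.278,0],
  ],
)

```text
time_s: 20.6
position: [0.4531, 0.2067, 0.0933]
tcp_rot: [[0.15, 0.989, 0.001], [0.989, -0.15, 0.0], [0.0, 0.001, -1.0]]
force: [0.3, -0.3, -5.1]
opening: 0.358
grasp_force: 30.0
```

step_arm(
  targets=[
    [-1,0,0,-0.012,0],
    [-1,0,0,-0.024,0],
    [-1,0,0,-0.036,0],
    [-1,0,0,-0.048,0],
    [-1,0,0,-0.056,0],
    [-1,0,0,-0.056,0],
  ],
)

```text
time_s: 21.2
position: [0.4523, 0.2064, 0.0785]
tcp_rot: [[0.15, 0.989, -0.001], [0.989, -0.15, -0.0], [-0.0, -0.001, -1.0]]
force: [0.2, 0.5, -4.9]
opening: 0.354
grasp_force: 30.0
```

Inside the rim with no contact and 2–3 mm to go.

step_arm(
  targets=[
    [-1,0.003,0.002,-0.004,0],
    [-1,0.003,0.002,-0.008,0],
    [-1,0.003,0.002,-0.008,0],
  ],
)

```text
time_s: 21.5
position: [0.4535, 0.207, 0.0769]
tcp_rot: [[0.15, 0.989, 0.0], [0.989, -0.15, 0.0], [0.0, 0.0, -1.0]]
force: [-0.1, -0.1, -6.1]
opening: 0.355
grasp_force: 30.0
```

step_arm(
  targets=[
    [-1,0,0,-0.004,0],
    [-1,0,0,-0.004,0],
    [-1,0,0,-0.007,0],
    [-1,0,0,-0.007,0],
  ],
)

```text
time_s: 21.9
position: [0.4536, 0.2072, 0.0767]
tcp_rot: [[0.15, 0.989, 0.001], [0.989, -0.15, 0.0], [0.001, 0.001, -1.0]]
force: [-2.7, 0.2, 9.8]
opening: 0.355
grasp_force: 30.0
```

On the floor. I'll ease off, release and rise.

step_arm(
  targets=[
    [-1,0,0,0.003,0],
    [-1,0,0,0.003,0],
    [-0.1,0,0,0.003,0],
    [0.3,0,0,0.003,0],
    [0.3,0,0,0.003,0],
    [0.3,0,0,0.003,0],
    [0.3,0,0,0.003,0],
    [0.3,0,0,0.06,0],
    [0.3,0,0,0.16,0],
    [0.3,0,0,0.3,0],
    [0.3,0,0,0.42,0],
    [0.3,0,0,0.42,0],
    [0.3,0,0,0.42,0],
  ],
)

```text
time_s: 23.2
position: [0.4534, 0.207, 0.1805]
tcp_rot: [[0.15, 0.989, 0.001], [0.989, -0.15, 0.0], [0.0, 0.001, -1.0]]
force: [-0.5, -0.1, 0.3]
opening: 0.652
grasp_force: 0.0
```

```bash
python3 - <<'E'
from h import *
np.set_printoptions(precision=4,suppress=True)
s=read_state();print(s['time_s'],s['position'],s['force'],s['opening'],s['grasp_force'])
w=snap('wrist','w11'); 
g=w['color'].min(2)
m=(g>200).astype(np.uint8)
n,l,st,ce=cv2.connectedComponentsWithStats(m)
print([(st[i].tolist(),ce[i].round(1).tolist()) for i in range(1,n) if st[i][4]>60])
X=np.array([.4535,.207])
for z in (.104,.110): print('head',z,proj(w,(*X,z)),[proj(w,(X[0]+a,X[1]+b,z)).round(1).tolist() for a,b in((-.016,0),(.016,0),(0,.016),(0,-.016))])
c=proj(w,(*X,.073)).astype(int); print('collar',c, [proj(w,(X[0],X[1]+b,z)).round(1).tolist() for b,z in((.021,.073),(.021,.068),(.025,.068))])
print(w['color'].mean(2)[150:250,279].astype(int).tolist())
print(load('w8')['color'].mean(2)[150:250,280].astype(int).tolist())
E
```

```text
23.2 [0.4534 0.207  0.1805] [-0.5191 -0.1358  0.2654] 0.652205241844767 0.0
[([247, 0, 25, 9, 158], [257.7, 3.0]), ([496, 41, 58, 79, 2729], [525.3, 79.9]), ([236, 152, 81, 78, 3123], [276.1, 196.0]), ([322, 156, 84, 77, 4902], [362.1, 193.6]), ([24, 256, 25, 34, 431], [37.2, 272.0])]
head 0.104 [278.5204 210.8227] [[259.0, 213.7], [298.2, 208.0], [275.5, 191.9], [281.4, 229.1]]
head 0.11 [278.542  213.1983] [[258.6, 216.1], [298.6, 210.3], [275.4, 193.8], [281.5, 231.9]]
collar [278 200] [[274.8, 177.3], [274.9, 176.1], [274.2, 171.7]]
[106, 110, 139, 135, 137, 136, 137, 142, 128, 98, 129, 138, 150, 149, 149, 152, 153, 156, 153, 151, 154, 157, 159, 157, 160, 181, 191, 163, 169, 215, 210, 206, 205, 201, 200, 182, 138, 147, 151, 147, 148, 146, 150, 176, 239, 252, 248, 247, 247, 247, 247, 247, 247, 247, 247, 247, 247, 247, 247, 247, 247, 247, 247, 247, 247, 247, 247, 247, 247, 247, 247, 247, 247, 247, 247, 247, 247, 249, 254, 178, 175, 176, 174, 166, 165, 167, 165, 164, 161, 157, 156, 155, 157, 158, 156, 156, 153, 154, 157, 159]
[61, 62, 61, 62, 57, 61, 60, 62, 62, 63, 59, 64, 59, 59, 33, 56, 111, 106, 104, 104, 107, 107, 108, 106, 109, 108, 110, 111, 109, 108, 112, 124, 136, 130, 109, 128, 150, 143, 144, 141, 140, 140, 133, 96, 103, 102, 103, 100, 103, 100, 100, 104, 110, 121, 185, 246, 236, 233, 235, 233, 232, 233, 233, 236, 232, 233, 235, 237, 235, 234, 234, 235, 234, 232, 234, 236, 234, 234, 234, 235, 235, 235, 235, 235, 235, 236, 237, 234, 233, 234, 237, 239, 192, 110, 123, 126, 126, 125, 126, 122]
```

The head stands on the pocket axis at the height for fully home (about 0.104–0.105 m), with no gap showing and the hand clear. Handing in.

```bash
python3 -c "
from rig import *
print(hand_in())"
```

```text
the job is handed in; nothing more can be done
None
```

I set the arbor in the larger sleeve, pressed it home with the shut fingertips (28 N, dead stop), lifted both by the head and stood them upright in the rack's pocket; the last wrist image shows no gap under the collar, the hand is clear, and the job was handed in at about 23 s with no verdict returned.

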